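# Refit the blade of the vegetable slicer

### The job

Fit the slicer's blade before the onions are cut: of the two blade plates on the worktop, take the one with a notch in its back edge and lay it flat in the slicer's blade bed, square to the slicer, with the notch over the single pin. Leave the other blade where it lies, and let go of the blade once it is seated.

Things in the scene. Friction and masses are not known exactly. Their poses are not given: they have to be found in the camera images.
- notched_blade_grip (a point): Blade to fit: flat steel plate 60 (x) x 90 (y) x 4 mm. On it an upright wooden finger grip 30 (x) x 16 (y, pinch here) x 34 mm tall. Point: centre of the grip, 21 mm above the plate's underside, 9 mm from the plate's middle towards -x. Its +x edge (the back) has one open notch, 28 mm wide along y, from x = 17 to 39 mm, centred on y = 0. The -x edge is the ground cutting edge. z up; 90 g.
- plain_blade_grip (a point): The other blade, to be left alone: same plate, grip, point and axes, but its back edge is straight, without a notch. Either blade may lie in either place.
- pin (a point): Foot of the slicer's one steel pin (8 mm thick, 12 mm tall), on its axis at the level of the bed, 8 mm above the worktop; axes as the slicer's. A seated blade has its x along this x and its underside at this level; in the middle of its play (about 10 mm each way) its grip's centre is 31 mm from the pin towards -x, with the pin in the middle of the notch.
- slicer: Fixed flat white slicer, 300 mm long (x, loop handle at the -x end), 134 wide (y), 15 tall. Origin: centre of its underside. Blade bed: the sunken area with the pin, x = -44 to 40, y = -55 to 55 mm, 8 mm up; steel runways before and behind it are 6 mm higher, side rails 7 mm. The pin is at x = 22, y = 0. A wall cabinet hangs behind, from 0.46 m up and world x = 0.55 m on: keep the arm clear.

How it is judged:
At the end, for the whole second after the job is handed in: The notched blade lies flat on the slicer's bed (within 2.5 mm and 3 degrees), square to it within 15 degrees, the pin inside its notch (within 12 mm of the notch's middle line, 18 to 47 mm from the grip's centre), and is released (x of pin in the frame of notched_blade_grip between 0.018 and 0.047 m and y of pin in the frame of notched_blade_grip between -0.012 and 0.012 m and z of notched_blade_grip in the frame of pin below 0.0235 m and angle between notched_blade_grip's own z axis and vertical below 0.05 rad and angle between the x axis of notched_blade_grip and the x axis of pin, either way round below 0.26 rad and contact force between the fingers and anything else below 0.1 N); the robot touches nothing.
It fails at once if the blade without a notch is moved by more than 20 mm (distance of plain_blade_grip from where it was at the start of the episode above 0.02 m).
It also fails if it takes over 40 s, if anything falls off the work surface, if the arm or the gripper's body presses on something with over 40 N, if the wrist force passes 120 N, or if a joint passes its speed limit or range.

### The arm

A 7-joint arm with a two-finger parallel gripper is mounted at the origin on a cart in front of the work surface, level with it; the furniture and walls round the work are solid. World frame = base frame: x ahead of the robot, y to its left, z up, the work surface at z = 0. Lengths are in m, angles in rad, forces in N, time in s.
With the tool pointing down it reaches from about 0.425 to 0.925 m from the base axis. Payload 6.8 kg.
Tool frame: the origin (TCP) lies at the very end of the fingers, on their centre line; the grasp point (between the pads) lies 19 mm behind it; z points along the fingers, y is the line along which they close (so a half turn about z gives the same grasp; the last joint's range is limited). The gripper opens to 85 mm and grips with 20 to 120 N. Pads are 22 mm wide; open, the fingers measure 114 mm over their backs; the gripper's body (76 mm by 85 mm) begins 54 mm behind the grasp point. The pads swing forward as they close: fully open they stand 13 mm farther back than shut.
Start: joints at [-1.418, 0.477, 0.022, 1.555, -0.011, 1.109, -0.083], TCP at [0.174, 0.652, 0.231] pointing down, gripper open.
Joint ranges: [-2.96, 2.96], [-0.34, 2.1], [-1.41, 1.46], [0.24, 2.44], [-1.37, 4.51], [0.17, 1.92], [-2.96, 2.96]. Speed limits (rad/s): [2.39, 2.39, 3.14, 3.14, 3.14, 3.14, 3.14].

### API

Orientations are given as a rotation vector (axis times angle).
In Python, from bench import get_obs, viewer, r gives the robot as it stands. The module is installed in compiled form; this text tells all that it offers.
- The arm moves only by the tool play_rows, never from a script. Its argument "commands" is a list that holds one entry, the list of rows, each a list of 5 numbers: the gripper's target within -1 to 1 (shut at 1, half-way at 0, fully open at -1), then the shift along the tool's x, y, z scaled (see below), then the turn about the tool's z scaled (see below). A call has 1 to 12 rows; each row is the pose to reach, as a shift and turn from the pose commanded when the call began, along the tool's axes at that moment; what a row does not reach only later rows make up. The controller multiplies each number of a shift by 0.2 m and each number of a turn by pi/2 rad. A row lasts 1/12 s, in which the tool goes at most 41.7 mm and 7.16 degrees, less where a joint would pass 70% of its speed; a pose out of reach is approached as far as the arm can. A call with a number of a shift or a turn outside -1 to 1 is refused whole. A call with a gripper value outside its range is refused whole. The fingers move at their own pace and stop on an object; "grip_force" is the grip in N (left out, the last holds). Time passes only in rows, so rows that repeat a pose let the fingers close. It gives the time, the measured TCP pose, the force, the opening and the grip force at its end, in the units of the state.
- get_obs(): the state, without advancing time (a new reading comes with each control period).
- viewer.grab_frame(name): name is "scene" or "top"; returns a dict with "pixels" (420x560x3 uint8, red, green, blue), "fovy" (degrees; the focal length in pixels is half the picture's height over the tangent of half this angle, whatever the lens; pixels are square), "cx", "cy" (the principal point, pixels), "world_to_cam" (4x4, takes a point from world to camera coordinates). Camera axes: x right, y up, looking along -z (the intrinsics and any distortion apply to the point x, -y, -z); pixel columns grow to the right and rows downward; lengths in m; the calibration is good to about 2 mm. A picture is of the moment at which its call begins. There is no depth.
- r.hand_in(): hands the job in; it is judged then, once.
Trained networks look in a picture, given as the dict that the camera call returned (one of the last four; its "shot" number tells which), for a name from the list of things; names that differ only in an ending like _2 or _b are one class to them, and where a whole thing is asked for, a point or a joint stands for the part that bears it (a point fixed in the world has none). Each returns a list of dicts, best first, with "score" (0 to 1); they miss things now and then, are a little off and sometimes report something else, mostly with a low value. They report only what shows in the picture. A call takes as long as a camera call.
- viewer.trace(picture, thing): "pixels" (420x560 bool, what is visible of it) and "rect" ([left, top, right, bottom] in pixels, round what is visible of it).
The state is a dict: "clock": time; "joints": joint angles; "qvel": joint speeds; "tau": joint torques, N m; "tcp_pos": TCP position; "orientation": TCP orientation; "contact_force": force on the tool from outside, world axes, zero at the start; "moment": the same for the moment, N m; "grip_width": finger opening in m; "gripper_force": force on a finger pad.
Only numpy, scipy, OpenCV 4.12 (cv2) and the standard library are available. Lean on these libraries where they do the work, as an engineer would, in place of code of your own. Each camera call takes 0.05 s, during which the arm holds its last target. There are 200 camera calls.

## Working session

There is one attempt and no reset: what is moved stays moved. The work goes in short steps, Python scripts to look and compute and a tool call to move; the robot and the scene stay as the last step left them, time stands still between calls to the robot, and variables do not carry over. Pictures are saved under pics/ and viewed, at most 10 in all, crops included, and the job is handed in when it is done.

Besides the shell and the picture viewer there is one more tool, called after "Emit:" as name(argument=value, ...), one argument or row to a line, values as JSON. play_rows: Moves the arm, as the interface text tells. Shifts and turns lie within -1 to 1; 1 stands for 0.2 m of shift or pi/2 rad of turn. Its arguments: {"type":"object","properties":{"commands":{"type":"array","items":{"type":"array","items":{"type":"array","items":{"type":"number","minimum":-1,"maximum":1}}}},"grip_force":{"type":"number"}},"required":["commands"]}

```bash
mkdir -p pics; cat > h.py <<'E'
import numpy as np,cv2
from bench import get_obs,viewer,r
from scipy.spatial.transform import Rotation as R
def ray(p,u,v):
    f=210/np.tan(np.radians(p['fovy'])/2);M=np.array(p['world_to_cam'])
    d=np.array([(u-p['cx'])/f,-(v-p['cy'])/f,-1.]);Rw=M[:3,:3].T
    return -Rw@M[:3,3],Rw@d
def at(p,u,v,z):
    o,d=ray(p,u,v);return o+d*(z-o[2])/d[2]
def proj(p,X):
    f=210/np.tan(np.radians(p['fovy'])/2);c=np.array(p['world_to_cam'])@np.r_[X,1]
    return p['cx']+f*c[0]/-c[2],p['cy']-f*c[1]/-c[2]
E
python3 - <<'E'
from h import *
o=get_obs();print({k:np.round(v,3) for k,v in o.items()})
ims=[]
for n in("top","scene"):
    p=viewer.grab_frame(n);ims.append(p['pixels'])
    print(n,p.keys(),p['fovy'],p['cx'],p['cy'],np.round(ray(p,280,210),3))
    for t in("notched_blade_grip","plain_blade_grip","pin","slicer"):
        for d in viewer.trace(p,t)[:3]:
            m=d['pixels'];v,u=np.nonzero(m);print(t,round(d['score'],2),np.round(d['rect']),m.sum(),np.round(at(p,u.mean(),v.mean(),0.005),3))
    cv2.imwrite(f'pics/{n}0.png',cv2.resize(p['pixels'][:,:,::-1],(784,588),interpolation=cv2.INTER_CUBIC))
E
```

```text
{'clock': np.float64(0.0), 'joints': array([-1.418,  0.478,  0.022,  1.557, -0.011,  1.109, -0.083]), 'qvel': array([ 0.001, -0.001,  0.   ,  0.   , -0.   , -0.   , -0.   ]), 'tau': array([ 0.0000e+00, -5.9644e+01,  1.6080e+00, -2.8119e+01,  1.2000e-02,
        1.0000e-02,  0.0000e+00]), 'tcp_pos': array([0.174, 0.652, 0.23 ]), 'orientation': array([-4.080e-01, -3.115e+00,  3.000e-03]), 'contact_force': array([-0.019,  0.273,  0.514]), 'moment': array([-0.011,  0.01 , -0.032]), 'gripper_force': np.float64(0.0), 'grip_width': np.float64(0.086)}
top dict_keys(['pixels', 'fovy', 'cx', 'cy', 'world_to_cam', 'shot']) 45.07854112894809 276.86795392268357 211.50746943117443 [[ 0.221 -0.045  1.193]
 [ 0.199 -0.004 -0.98 ]]
notched_blade_grip 0.96 [346. 194. 381. 221.] 915 [ 0.471 -0.249  0.005]
plain_blade_grip 0.87 [283. 188. 326. 218.] 902 [ 0.482 -0.104  0.005]
pin 0.74 [165. 138. 231. 263.] 6414 [0.492 0.149 0.005]
slicer 0.61 [168. 140. 227. 265.] 6385 [0.492 0.149 0.005]
scene dict_keys(['pixels', 'fovy', 'cx', 'cy', 'world_to_cam', 'shot']) 48.37496912609804 284.5307035406105 208.31530997462676 [[ 0.054 -0.498  0.641]
 [ 0.484  0.548 -0.683]]
notched_blade_grip 0.77 [346. 274. 409. 325.] 1589 [ 0.469 -0.255  0.005]
plain_blade_grip 0.92 [292. 227. 342. 272.] 1271 [ 0.48  -0.11   0.005]
pin 0.65 [162. 138. 300. 234.] 5944 [0.482 0.144 0.005]
slicer 0.56 [163. 141. 296. 233.] 5934 [0.481 0.143 0.005]
```

View pics/top0.png

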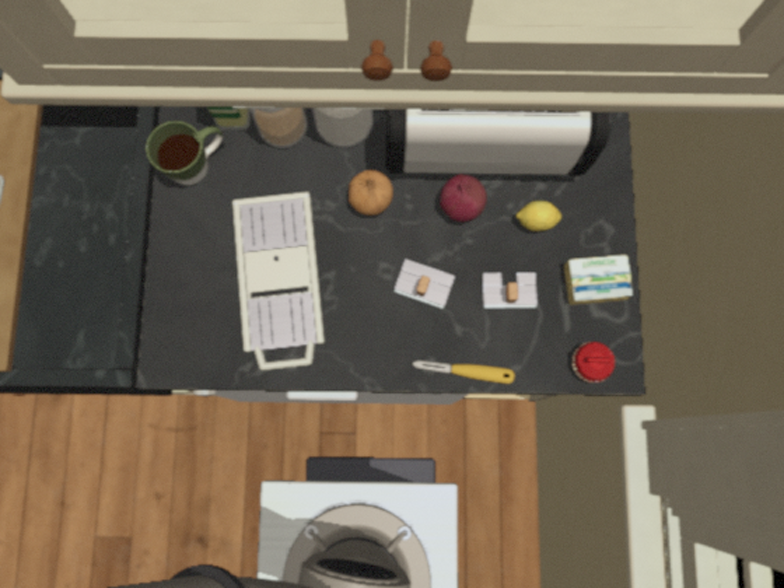

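View pics/scene0.png

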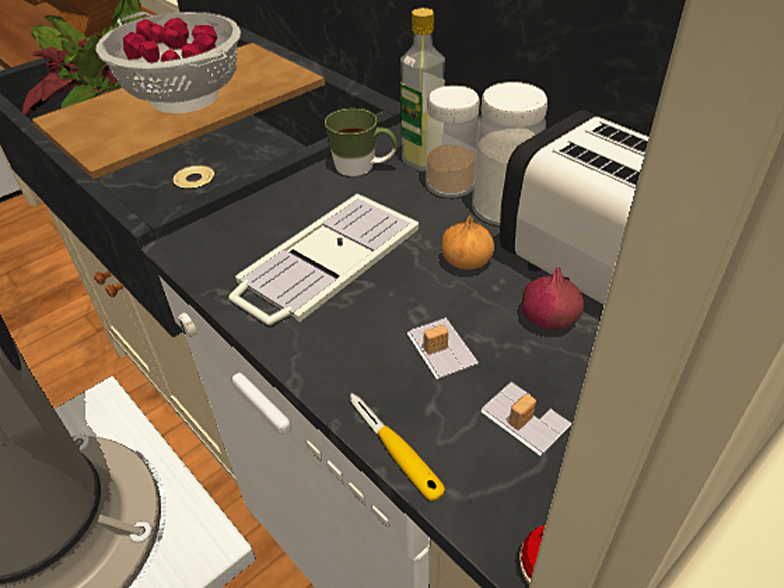

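The notched blade is the right-hand one: plate around (512,290) in the enlarged top picture, with the notch facing +x. The plain blade is at (424,284), and the pin is at about (276,258), near the slicer's far end.

```bash
python3 - <<'E'
from h import *
def warp(p,x0,x1,y0,y1,z,s=2000):
    W=np.float32([[x1,y1],[x1,y0],[x0,y0],[x0,y1]]);P=np.float32([proj(p,np.r_[w,z]) for w in W])
    w,h=int((y1-y0)*s),int((x1-x0)*s);D=np.float32([[0,0],[w,0],[w,h],[0,h]])
    return cv2.warpPerspective(p['pixels'],cv2.getPerspectiveTransform(P,D),(w,h),flags=cv2.INTER_CUBIC)
tiles=[]
for n in("top","scene"):
    p=viewer.grab_frame(n)
    for t,z in(("notched_blade_grip",.004),("slicer",.015)):
        d=viewer.trace(p,t)[0];m=d['pixels'].astype(np.uint8)
        c=max(cv2.findContours(m,0,1)[0],key=cv2.contourArea)[:,0]
        X=np.float32([at(p,u,v,z)[:2] for u,v in c]);(cx,cy),(a,b),ang=cv2.minAreaRect(X*1000)
        print(n,t,np.round([cx,cy,a,b,ang],1))
    im=p['pixels'].astype(int)
    # wooden grip: orange-brown pixels near the blade
    g=(im[:,:,0]-im[:,:,2]>50)
    u0,v0=proj(p,[.465,-.25,.02]);k=np.zeros_like(g);k[int(v0)-20:int(v0)+20,int(u0)-22:int(u0)+22]=1
    v,u=np.nonzero(g&k);print('grip',len(u),np.round(at(p,u.mean(),v.mean(),.025),3))
    # pin: dark pixels
    u0,v0=proj(p,[.52,.15,.014]);dk=im.sum(2)<250;k[:]=0;k[int(v0)-14:int(v0)+14,int(u0)-14:int(u0)+14]=1
    v,u=np.nonzero(dk&k);print('pin',len(u),np.round(at(p,u.mean(),v.mean(),.014),3))
    print('colander',np.round(at(p,175/1.4,85/1.4,.1),3))
    tiles.append(np.hstack([warp(p,.4,.54,-.32,-.18,.004),warp(p,.42,.56,.08,.22,.008)]))
cv2.imwrite('pics/w.png',np.vstack(tiles)[:,:,::-1])
E
```

```text
top notched_blade_grip [ 472.8 -249.6   58.9   89.3    0.8]
top slicer [484.  146.2 301.7 134.6   7.3]
grip 90 [ 0.466 -0.251  0.025]
pin 0 [nan nan nan]
colander [0.795 0.318 0.1  ]
scene notched_blade_grip [ 471.9 -251.8   61.4   91.2    0.7]
scene slicer [480.7 138.  308.6 148.6   7.1]
grip 326 [ 0.463 -0.253  0.025]
pin 28 [0.528 0.156 0.014]
colander [0.537 0.639 0.1  ]<stdin>:21: RuntimeWarning: Mean of empty slice.
  ret = ret.dtype.type(ret / rcount)
```

View pics/w.png

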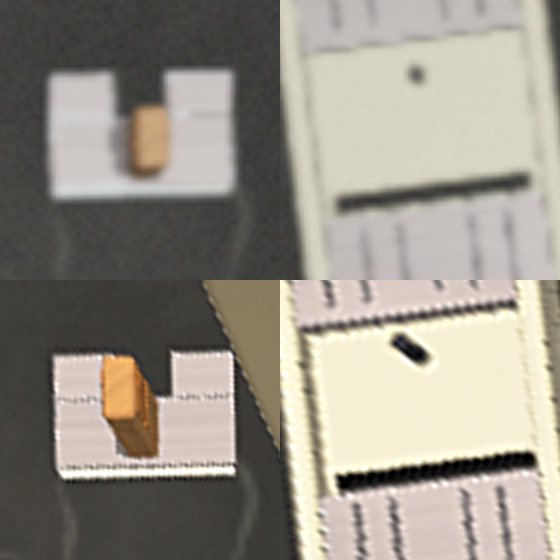

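Both views agree within about 3 mm:

| Quantity | Estimate |
|---|---|
| Notched grip | (0.464, -0.251), yaw about +0.8° |
| Pin foot | (0.522, 0.150) |
| Slicer yaw | about +7.3° |
| Grip target | (0.491, 0.146) |

I'll carry the tool round in an arc, turning it square first.

Emit:
play_rows(
  commands=[
    [[-1, -0.4, -0.23, 0, -0.09], [-1, -0.8, -0.46, 0, -0.175], [-1, -0.8, -0.46, 0, -0.175], [-1, -0.8, -0.46, 0, -0.175], [-1, -0.8, -0.46, 0, -0.175], [-1, -0.8, -0.46, 0, -0.175], [-1, -0.8, -0.46, 0, -0.175]],
  ],
)

```text
clock: 1.38
tcp_pos: [0.3062, 0.5212, 0.2316]
orientation: [-0.017, 3.141, 0.001]
contact_force: [-0.5, -0.2, -0.0]
grip_width: 0.0851
gripper_force: 0.0
```

Emit:
play_rows(
  commands=[
    [[-1, -0.67, -0.95, 0, 0], [-1, -0.67, -0.95, 0, 0], [-1, -0.67, -0.95, 0, 0], [-1, -0.67, -0.95, 0, 0], [-1, -0.67, -0.95, 0, 0], [-1, -0.67, -0.95, 0, 0], [-1, -0.67, -0.95, 0, 0]],
  ],
)

```text
clock: 1.97
tcp_pos: [0.4449, 0.3296, 0.2315]
orientation: [-0.011, 3.14, -0.003]
contact_force: [1.3, 0.1, -1.2]
grip_width: 0.0853
gripper_force: 0.0
```

Emit:
play_rows(
  commands=[
    [[-1, -0.12, -1, 0, 0], [-1, -0.12, -1, 0, 0], [-1, -0.12, -1, 0, 0], [-1, -0.12, -1, 0, 0], [-1, -0.12, -1, 0, 0], [-1, -0.12, -1, 0, 0], [-1, -0.12, -1, 0, 0]],
  ],
)

```text
clock: 2.55
tcp_pos: [0.4685, 0.1345, 0.2316]
orientation: [-0.02, 3.141, 0.001]
contact_force: [0.8, 0.2, 0.4]
grip_width: 0.0852
gripper_force: 0.0
```

Emit:
play_rows(
  commands=[
    [[-1, 0, -1, 0, 0], [-1, 0, -1, 0, 0], [-1, 0, -1, 0, 0], [-1, 0, -1, 0, 0], [-1, 0, -1, 0, 0], [-1, 0, -1, 0, 0], [-1, 0, -1, 0, 0]],
  ],
)

```text
clock: 3.13
tcp_pos: [0.472, -0.0647, 0.2314]
orientation: [-0.022, 3.141, 0.001]
contact_force: [-0.1, 1.1, 0.0]
grip_width: 0.0854
gripper_force: 0.0
```

Emit:
play_rows(
  commands=[
    [[-1, 0.053, -0.93, 0, 0], [-1, 0.053, -0.93, 0, 0], [-1, 0.053, -0.93, 0, 0], [-1, 0.053, -0.93, 0, 0], [-1, 0.053, -0.93, 0.2, 0], [-1, 0.053, -0.93, 0.4, 0], [-1, 0.053, -0.93, 0.55, 0], [-1, 0.053, -0.93, 0.55, 0], [-1, 0.053, -0.93, 0.55, 0], [-1, 0.053, -0.93, 0.55, 0]],
  ],
)

```text
clock: 3.97
tcp_pos: [0.4654, -0.2503, 0.1227]
orientation: [-0.027, 3.14, 0.0]
contact_force: [0.1, -0.7, 0.6]
grip_width: 0.0854
gripper_force: 0.0
```

```bash
python3 - <<'E'
from h import *
o=get_obs();print(o['tcp_pos'],o['orientation'])
p=viewer.grab_frame("scene");cv2.imwrite('pics/s1.png',cv2.resize(p['pixels'][180:380,230:500,::-1],None,fx=2.5,fy=2.5))
E
```

```text
[ 0.46543158 -0.25033586  0.12267043] [-2.72178395e-02  3.13950881e+00  2.32317523e-05]
```

View pics/s1.png

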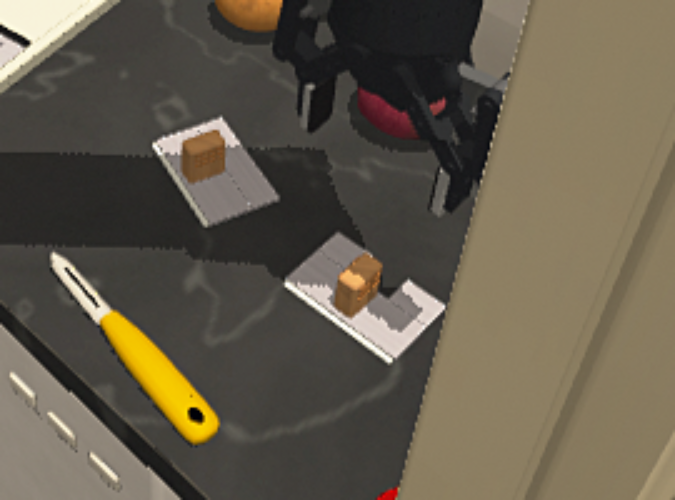

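The open fingers are above the blade, with its grip at about (358,285) in the crop. I'll go down and close.

Emit:
play_rows(
  commands=[
    [[-1, 0, 0, 0.2, 0], [-1, 0, 0, 0.35, 0], [-1, 0, 0, 0.48, 0], [-1, 0, 0, 0.56, 0], [-1, 0, 0, 0.56, 0], [-1, 0, 0, 0.56, 0], [1, 0, 0, 0.56, 0], [1, 0, 0, 0.56, 0], [1, 0, 0, 0.56, 0], [1, 0, 0, 0.56, 0], [1, 0, 0, 0.56, 0], [1, 0, 0, 0.56, 0]],
  ],
  grip_force=50,
)

```text
clock: 5.02
tcp_pos: [0.4636, -0.2519, 0.0098]
orientation: [-0.022, 3.141, -0.0]
contact_force: [-1.0, 0.3, 0.2]
grip_width: 0.0153
gripper_force: 49.2
```

Emit:
play_rows(
  commands=[
    [[1, 0, 0, 0, 0], [1, 0, 0, 0, 0], [1, 0, 0, 0, 0], [1, 0, 0, 0, 0], [1, 0, 0, 0, 0], [1, 0, 0, 0, 0]],
  ],
)

```text
clock: 5.52
tcp_pos: [0.4636, -0.252, 0.0099]
orientation: [-0.022, 3.141, -0.0]
contact_force: [-1.2, 0.8, 5.0]
grip_width: 0.0154
gripper_force: 50.3
```

Emit:
play_rows(
  commands=[
    [[1, 0, 0, -0.15, 0], [1, 0, 0, -0.3, 0], [1, 0, 0, -0.45, 0], [1, 0, 0, -0.55, 0], [1, 0, 0.15, -0.55, 0], [1, 0, 0.3, -0.55, 0], [1, 0, 0.5, -0.55, 0], [1, 0, 0.7, -0.55, 0], [1, 0, 0.85, -0.55, 0], [1, 0, 1, -0.55, 0], [1, 0, 1, -0.55, 0], [1, 0, 1, -0.55, 0]],
  ],
)

```text
clock: 6.52
tcp_pos: [0.4602, -0.0501, 0.1192]
orientation: [0.029, -3.141, -0.001]
contact_force: [0.7, -0.1, -0.3]
grip_width: 0.0152
gripper_force: 49.3
```

Emit:
play_rows(
  commands=[
    [[1, 0, 0.15, 0, 0], [1, -0.05, 0.3, 0, 0], [1, -0.1, 0.5, 0, 0], [1, -0.16, 0.7, 0, 0], [1, -0.16, 0.85, 0, 0], [1, -0.16, 0.99, 0, -0.03], [1, -0.16, 0.99, 0, -0.072], [1, -0.16, 0.99, 0, -0.072], [1, -0.16, 0.99, 0, -0.072], [1, -0.16, 0.99, 0, -0.072]],
  ],
)

```text
clock: 7.35
tcp_pos: [0.4899, 0.1443, 0.1192]
orientation: [0.192, -3.135, 0.001]
contact_force: [0.6, -0.1, -0.0]
grip_width: 0.0151
gripper_force: 49.3
```

```bash
python3 - <<'E'
from h import *
o=get_obs();print(o['tcp_pos'],o['orientation'])
a=[]
for n in("scene","top"):
    p=viewer.grab_frame(n);u,v=map(int,proj(p,[.5,.146,.08]))
    a.append(cv2.resize(p['pixels'][v-65:v+65,u-65:u+65,::-1],(390,390),interpolation=cv2.INTER_CUBIC))
cv2.imwrite('pics/s2.png',np.hstack(a))
E
```

```text
[0.48986073 0.14428656 0.11921394] [ 1.91530864e-01 -3.13546675e+00  1.41638689e-03]
```

View pics/s2.png

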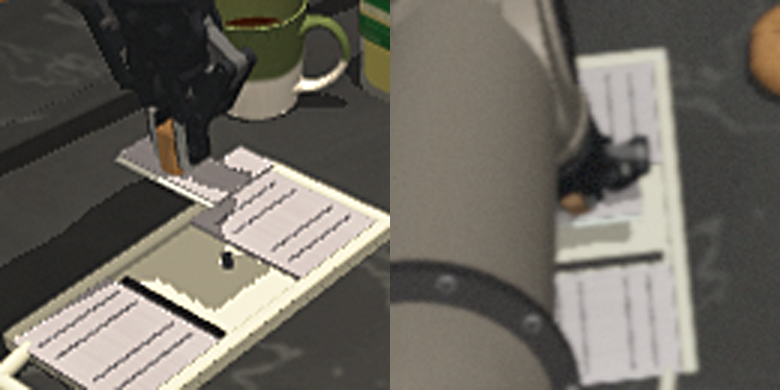

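The blade is held level above the bed with the pin clear at about (227,258). I'll descend to just above the pin and check the alignment.

Emit:
play_rows(
  commands=[
    [[1, -0.005, 0.008, 0.12, 0], [1, -0.005, 0.008, 0.24, 0], [1, -0.005, 0.008, 0.34, 0], [1, -0.005, 0.008, 0.41, 0], [1, -0.005, 0.008, 0.41, 0], [1, -0.005, 0.008, 0.41, 0], [1, -0.005, 0.008, 0.41, 0]],
  ],
)

```text
clock: 8.03
tcp_pos: [0.4912, 0.1479, 0.0381]
orientation: [-0.197, 3.134, 0.0]
contact_force: [-0.4, -0.1, -1.4]
grip_width: 0.0154
gripper_force: 49.3
```

```bash
python3 - <<'E'
from h import *
o=get_obs();print(o['tcp_pos'],o['orientation'])
a=[]
for n in("scene","top"):
    p=viewer.grab_frame(n);u,v=map(int,proj(p,[.5,.14,.03]))
    a.append(cv2.resize(p['pixels'][v-50:v+50,u-50:u+50,::-1],(400,400),interpolation=cv2.INTER_CUBIC))
    print(n,(np.array(proj(p,[.522,.15,.008]))-[u-50,v-50])*4)
cv2.imwrite('pics/s3.png',np.hstack(a))
E
```

```text
[0.49115065 0.14791791 0.03812238] [-1.97496918e-01  3.13421293e+00  2.87698884e-04]
scene [226.35465051 208.15918332]
top [190.50993683 174.04363607]
```

View pics/s3.png

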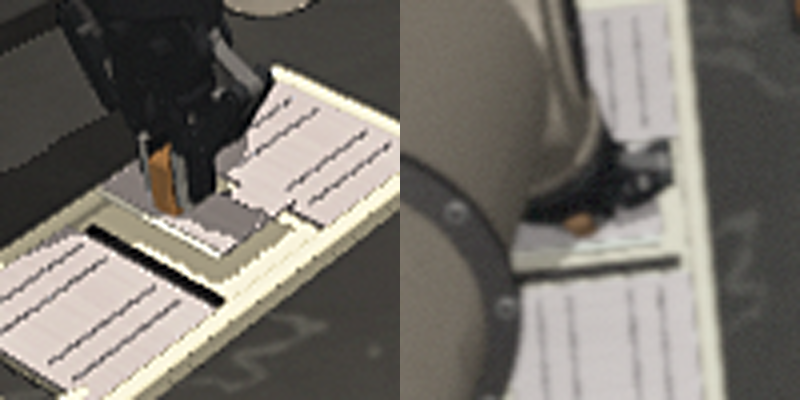

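The plate is over the bed and parallel to it: its front edge, at about (185,235) in the scene crop, runs along the slot. I'll lower it onto the bed with a 1.5 mm correction.

Emit:
play_rows(
  commands=[
    [[1, 0, -0.008, 0.0, 0], [1, 0, -0.008, 0.03, 0], [1, 0, -0.008, 0.05, 0], [1, 0, -0.008, 0.07, 0], [1, 0, -0.008, 0.09, 0], [1, 0, -0.008, 0.097, 0], [1, 0, -0.008, 0.1, 0], [1, 0, -0.008, 0.1, 0], [1, 0, -0.008, 0.1, 0]],
  ],
)

```text
clock: 8.88
tcp_pos: [0.4902, 0.1467, 0.0178]
orientation: [0.2, -3.134, -0.001]
contact_force: [-3.6, -1.0, 11.2]
grip_width: 0.015
gripper_force: 51.3
```

TCP z is 8 mm above its pick-up height and the plate is pressing lightly on the bed, so it is seated. I'll release and back off.

Emit:
play_rows(
  commands=[
    [[0, 0, 0, 0, 0], [0, 0, 0, 0, 0], [0, 0, 0, 0, 0], [0, 0, 0, 0, 0], [0, 0, 0, -0.1, 0], [0, 0, 0, -0.25, 0], [0, 0, 0, -0.4, 0], [0, 0, 0, -0.55, 0], [0, 0, 0, -0.55, 0]],
  ],
)

```text
clock: 9.63
tcp_pos: [0.4939, 0.1477, 0.1322]
orientation: [-0.198, 3.127, 0.005]
contact_force: [0.9, -0.4, -0.2]
grip_width: 0.0427
gripper_force: 0.0
```

Emit:
play_rows(
  commands=[
    [[0, 0.15, 0.2, -0.3, 0], [0, 0.15, 0.4, -0.3, 0], [0, 0.15, 0.6, -0.3, 0], [0, 0.15, 0.8, -0.3, 0], [0, 0.15, 1, -0.3, 0], [0, 0.15, 1, -0.3, 0], [0, 0.15, 1, -0.3, 0], [0, 0.15, 1, -0.3, 0]],
  ],
)

```text
clock: 10.3
tcp_pos: [0.4348, 0.3421, 0.1866]
orientation: [0.204, -3.134, 0.001]
contact_force: [-0.2, -0.8, 0.6]
grip_width: 0.0427
gripper_force: 0.0
```

```bash
python3 - <<'E'
from h import *
o=get_obs();print(o['tcp_pos'],o['grip_width'])
a=[]
for n in("scene","top"):
    p=viewer.grab_frame(n);u,v=map(int,proj(p,[.5,.14,.03]))
    a.append(cv2.resize(p['pixels'][v-50:v+50,u-50:u+50,::-1],(400,400),interpolation=cv2.INTER_CUBIC))
    d=viewer.trace(p,"notched_blade_grip")[0];m=d['pixels'].astype(np.uint8)
    c=max(cv2.findContours(m,0,1)[0],key=cv2.contourArea)[:,0]
    print(n,d['score'],np.round(cv2.minAreaRect(np.float32([at(p,*q,.012)[:2] for q in c])*1000)[0],1))
cv2.imwrite('pics/s4.png',np.hstack(a))
E
```

```text
[0.43481494 0.34211036 0.18655193] 0.0426710568387
scene 0.84 [499.4 144.3]
top 0.61 [499.7 149.9]
```

View pics/s4.png

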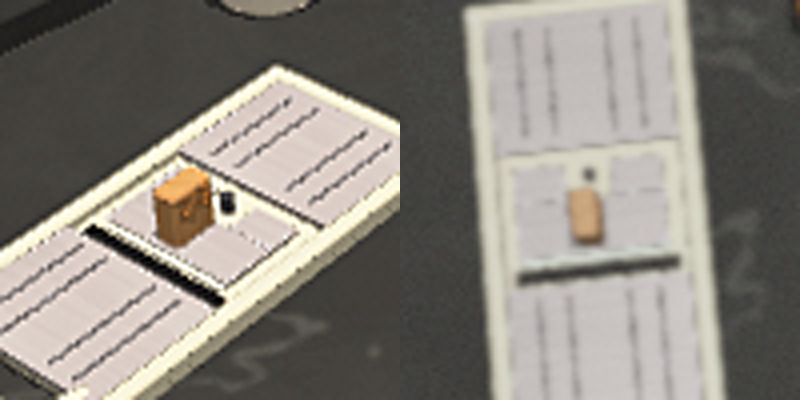

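The blade lies flat and square in the bed. The pin, at (590,173) in the top crop, is in the middle of the notch, and the gripper is clear.

```bash
python3 -c "
from bench import r
print(r.hand_in())"
```

```text
the job is handed in; nothing more can be done
None
```

The notched blade is seated flat and square in the slicer's bed with the pin in its notch, and the gripper has let go and moved clear. I left the plain blade alone and handed the job in at about 10 s on the robot's clock; no verdict came back.

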